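# Sweep three orange tealights through the gate into their carton

## Robot

A 6-joint arm with a two-finger parallel gripper is mounted at the origin on the work surface. World frame = base frame: x ahead of the robot, y to its left, z up, the work surface at z = 0. Lengths are in m, angles in rad, forces in N, time in s.
With the tool pointing down it reaches from about 0.275 to 0.75 m from the base axis. Payload 10.2 kg.
Tool frame: the origin (TCP) lies midway between the tips of the shut fingers; the grasp point (between the pads) lies 19 mm behind it (env.grip_depth is the z of the grasp point in the tool frame, in m); z points along the fingers, y is the direction in which the jaws open and shut (so a half turn about z gives the same grasp; the last joint's range is limited). The gripper opens to 85 mm and grips with 20 to 120 N. Pads are 22 mm wide; open, the fingers measure 114 mm over their backs; the gripper's body (76 mm by 85 mm) begins 54 mm behind the grasp point. The pads swing forward as they close: fully open they stand 13 mm farther back than shut.
Start: joints at [1.092, 0.313, 1.498, -0, 1.331, -0.223], TCP at [0.133, 0.508, 0.231] pointing down, gripper open.
Joint ranges: [-2.94, 2.94], [-0.97, 2.17], [0.19, 2.56], [-1.23, 4.37], [0.02, 3.11], [-2.88, 2.88]. Speed limits (rad/s): [2.39, 2.39, 3.01, 3.14, 3.14, 3.14].

## Interface

Orientations are given as a rotation vector (axis times angle).
In Python, from bench import sensors, read_camera, finish_job, recognise, cut_out, env gives the robot as it stands. The module is installed in compiled form; this text tells all that it offers.
- The arm moves only by the shell command python3 -m creep 'ROWS'. ROWS is JSON, a list of rows, each a list of 3 entries, a list of its own where there are three numbers: the shift along the tool's x, y, z in mm, then the turn about the tool's z in rad, then the opening, from 0 (shut) to 1 (fully open). In form: [[[dx, dy, dz], turn, claw], ...]. A call has 1 to 10 rows; each row shifts and turns the commanded pose from where the row before left it, along the tool's axes as they then stand; what a row does not reach is not made up. A row lasts 1/12 s, in which the tool goes at most 41.7 mm and 7.16 degrees, less where a joint would pass 70% of its speed; a pose out of reach is approached as far as the arm can. A call is refused whole if a number of a shift passes 41.7 or a number of a turn 0.125, either way. A call with a gripper value outside its range is refused whole. The fingers move at their own pace and stop on an object; the grip force is fixed at half the most. Time passes only in rows, so rows that do not move let the fingers close. It gives the time, the measured TCP pose, the force and the opening at its end, in the units of the state.
- sensors.get_obs(): the state, without advancing time (a new reading comes with each control period).
- read_camera(name): name is "side" or "top"; returns a dict with "frame" (400x640x3 uint8, red, green, blue), "fx", "fy", "cx", "cy" (pixels), "eye" and "attitude" of the camera in the world. Camera axes: x right, y up, looking along -z (the intrinsics and any distortion apply to the point x, -y, -z); pixel columns grow to the right and rows downward; lengths in m; the calibration is good to about 2 mm. A picture is of the moment at which its call begins. There is no depth.
- finish_job(): hands the job in, once; it reports no verdict.
Trained networks look in a picture, given as the dict that the camera call returned (one of the last four; its "shot" number tells which), for a name from the list of things; names that differ only in an ending like _2 or _b are one class to them, and where a whole thing is asked for, a point or a joint stands for the part that bears it (a point fixed in the world has none). Each returns a list of dicts, best first, with "score" (0 to 1); they miss things now and then, are a little off and sometimes report something else, mostly with a low value. They report only what shows in the picture. A call takes as long as a camera call. They do not tell look-alikes from the thing itself.
- recognise(target, picture): "location" ([x, y, z] in m, in world coordinates, good to about 4 mm: the middle of the surface that is visible of it).
- cut_out(target, picture): "mask" (400x640 bool, what is visible of it).
The state is a dict: "t": time; "joint_positions": joint angles; "joint_vel": joint speeds; "effort": joint torques, N m; "eef_pos": TCP position; "tool_rot": TCP orientation; "ft_force": force on the tool from outside, world axes, zero at the start; "moment": the same for the moment, N m; "grip_width": finger opening in m.
Only numpy, scipy, OpenCV 4.12 (cv2) and the standard library are available. Lean on these libraries where they do the work, as an engineer would, in place of code of your own. Each camera call takes 0.05 s, during which the arm holds its last target. There are 200 camera calls.

## Task

Fill the small carton docked at the packing board: with the fingertips, sweep the three orange tealights across the board and through the gate, one at a time, until all three sit flat on the carton's floor in a row. Slide them only, do not pick any up or tip one over, and leave the green tealight and everything else where it stands.

Things in the scene. Friction and masses are not known exactly. Their poses are not given: they have to be found in the camera images.
- board: Row-packing board, plywood with low aluminium fences, fixed to the table; it does not move when pushed. Origin on the table top under the middle of the gate; +x is the sweeping direction, from the deck through the gate into the carton, y across it, z up. The deck, 18 mm above the table, ends at x = 0 in a step 6 mm down to the carton's floor.
- deck (a point): Centre of the flat deck, 18 mm above the table, 110 mm before the gate; axes as the board's. Inside its fences the deck runs from board x = -218 mm to 0 and y = -126 to +126 mm. Fences are 8 mm thick and 12 mm above the deck: back and sides, and two slanting ones forming a funnel from board (-57, +-129) mm to (-6, +-33) mm beside the gate.
- gate (a point): Middle of the gate at deck height, on the edge of the step (board x = 0, y = 0, 18 mm above the table); axes as the board's. The gate stands between two round brass posts, 12 mm in diameter and 14 mm high, centred at board (-7, +-29) mm: 46 mm clear between them.
- carton_in (a point): Centre of the carton's floor, 12 mm above the table, 62 mm beyond the gate; axes as the board's. Open-topped white card carton, held fast: inside 124 mm long (x), 46 mm wide (y), walls 3 mm thick, tops 12 mm above the deck, open to the gate. Three tealights fill it in one row, 10 mm to spare; each drops in flat once its centre is 19 mm past the gate, and pushes the others along.
- orange_1: Tealight with bright orange wax in a thin aluminium cup, a loose disc 38 mm in diameter and 17 mm high, about 20 g, a short white wick on top. Origin at the centre of its underside, z up. It slides easily on the deck.
- orange_2: A second orange tealight, the same.
- orange_3: A third orange tealight, the same.
- green_tealight: Tealight of the same size with dark green wax, loose on the deck among the orange ones (it may take any of their places). Not wanted: leave it. Origin at the centre of its underside.
- empty_cup: Empty bright aluminium tealight cup without wax, 38 mm in diameter, 17 mm high, loose in the back corner of the deck on the board's +y side. Origin at the centre of its underside.
- wine_votive: Dark red votive candle, 44 mm in diameter, 50 mm high, loose on the table beside the carton on the board's +y side. Origin at the centre of its underside.
- glass_holder: Clear glass candle holder, 64 mm in diameter, 62 mm high, loose on the table beside the carton on the board's -y side. Origin at the centre of its underside.
- orange_pillar: Yellow-orange pillar candle, 70 mm in diameter, 130 mm high, loose on the right of the table. Origin at the centre of its underside.
- green_pillar: Dark green pillar candle, 70 mm in diameter, 160 mm high, loose on the right of the table. Origin at the centre of its underside.
- tin_mould: Bright steel candle mould, a cylinder 72 mm in diameter, 144 mm high on a 96 mm round foot, loose on the right of the table. Origin at the centre of its underside.
- scraper: Flat spatula-shaped scraper lying on the left of the table, 0.28 m long, wooden handle, blade 65 mm wide. Origin under its middle.
Not all that is in view belongs to the job. What is shaped like the orange_3 but turquoise is not meant. What is shaped like the orange_1 but blue is not meant.

How it is judged:
By the outcome, as a careful person would: the job done as asked, in the order asked, and still so for the second after the job is handed in, with the robot touching nothing.
It also fails if it takes over 67 s, if anything falls off the work surface, if the arm or the gripper's body presses on something with over 40 N, if the wrist force passes 120 N, or if a joint passes its speed limit or range.

## Working session

There is one attempt and no reset: what is moved stays moved. The work goes in short steps, Python scripts to look and compute and a shell command to move; the robot and the scene stay as the last step left them, time stands still between calls to the robot, and variables do not carry over. Pictures are saved under pics/ and viewed, about 8 in all and at most 12, crops included, and the job is handed in when it is done.

```bash
mkdir -p pics
cat > h.py <<'E'
import numpy as np, cv2
from scipy.spatial.transform import Rotation as R
from bench import *
def rot(p):
    a=np.array(p["attitude"],float)
    return a if a.shape==(3,3) else (R.from_rotvec(a).as_matrix() if a.size==3 else R.from_quat(a).as_matrix())
def ray(p,u,v,z):
    d=rot(p)@np.array([(u-p["cx"])/p["fx"],-(v-p["cy"])/p["fy"],-1]); e=np.array(p["eye"])
    return e+d*(z-e[2])/d[2]
def px(p,X):
    c=rot(p).T@(np.array(X)-np.array(p["eye"])); return p["cx"]+p["fx"]*c[0]/-c[2], p["cy"]-p["fy"]*c[1]/-c[2]
def save(p,n): cv2.imwrite("pics/"+n,cv2.cvtColor(p["frame"],cv2.COLOR_RGB2BGR))
E
python3 - <<'E'
from h import *
for n in("top","side"):
    p=read_camera(n); save(p,n+"0.png"); print(n,{k:v for k,v in p.items() if k!="frame"})
    for t in ("orange_1","green_tealight","board"):
        print(t,[(np.round(r["location"],3).tolist(),round(r["score"],2)) for r in recognise(t,p)])
print(sensors.get_obs())
E
```

```text
top {'fx': 469.295792978355, 'fy': 469.295792978355, 'cx': 323.6171572511189, 'cy': 198.4662043388153, 'eye': array([ 0.27049813, -0.01944317,  1.64823243]), 'attitude': array([ 0.16364339, -0.15860621, -1.52574936]), 'shot': 1}
orange_1 [([0.646, 0.192, 0.039], 0.67), ([0.787, -0.123, 0.014], 0.63), ([0.477, -0.053, 0.016], 0.34)]
green_tealight [([0.566, 0.186, 0.036], 0.41)]
board [([0.599, 0.113, 0.021], 0.95)]
side {'fx': 517.4167717050683, 'fy': 517.4167717050683, 'cx': 319.0166967339931, 'cy': 194.8668363521326, 'eye': array([0.30037693, 0.96542007, 1.14107906]), 'attitude': array([ 0.14133116, -1.03885432, -2.63387568]), 'shot': 2}
orange_1 [([0.415, -0.425, 0.091], 0.7), ([0.68, 0.332, 0.016], 0.64), ([0.528, 0.125, 0.036], 0.54), ([0.676, 0.116, 0.036], 0.5), ([0.64, 0.198, 0.038], 0.44)]
green_tealight [([0.708, 0.22, 0.025], 0.53), ([0.562, 0.186, 0.034], 0.44)]
board [([0.655, -0.404, 0.09], 0.69), ([0.592, 0.142, 0.021], 0.61)]
{'t': 0.4, 'joint_positions': array([ 1.09163274e+00,  3.12985328e-01,  1.49783850e+00,  7.43196563e-07,
        1.33100488e+00, -2.23385817e-01]), 'joint_vel': array([ 0.00068455, -0.00077092,  0.00146126,  0.00207723,  0.00014679,
       -0.00115569]), 'effort': array([-1.68137300e-03, -4.11814499e+01, -2.59665781e+01, -1.59353308e-04,
        1.17734678e-03, -2.00317203e-05]), 'eef_pos': array([0.13280694, 0.50787781, 0.2311983 ]), 'tool_rot': array([-4.00670287e-01, -3.11585510e+00,  3.47763052e-04]), 'ft_force': array([ 0.4128298 ,  0.19701697, -0.40663989]), 'moment': array([-0.06248234,  0.01859101,  0.03018241]), 'grip_width': 0.08505095205749569}
```

View pics/top0.png

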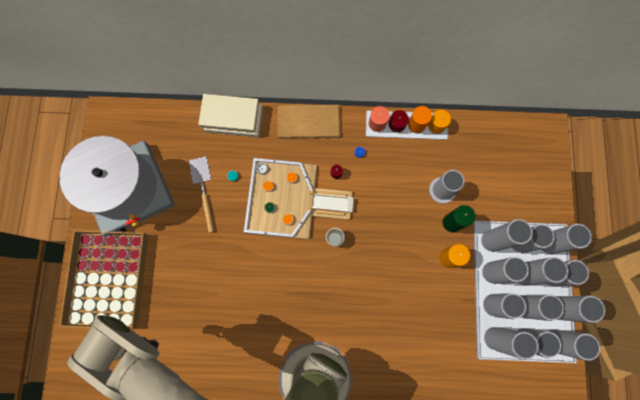

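View pics/side0.png

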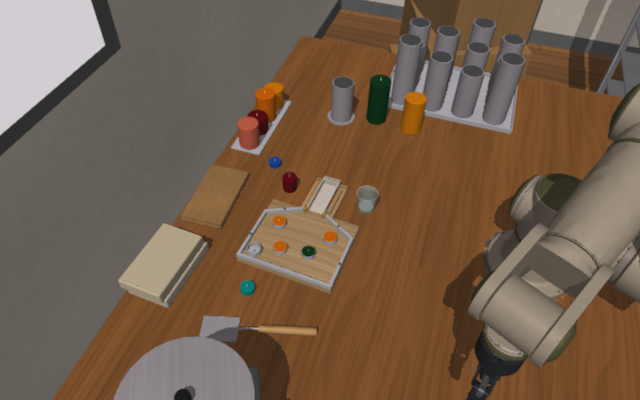

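Top view: oranges at (292,178), (268,186), (288,219); green at (269,208); empty cup (263,169); gate at about (312,203). Turquoise (233,176) and blue (360,152) are off the board. Next I'll rectify the board area at fence-top height.

Run:
```python
from h import *
p=read_camera("top"); 
# rectified at z=.030 : image right = -y, up = +x ; 2.2 px/mm
def rect(p,z,s=2000,x1=.72,y1=.30,w=780,h=560):
    c=np.float32([[0,0],[w,0],[w,h],[0,h]])
    W=[(x1-v/s,y1-u/s) for u,v in c]
    src=np.float32([px(p,[a,b,z]) for a,b in W])
    return cv2.warpPerspective(p["frame"],cv2.getPerspectiveTransform(src,c),(w,h),flags=cv2.INTER_CUBIC)
im=rect(p,.030); cv2.imwrite("pics/rect.png",im[:,:,::-1])
s=read_camera("side")
for n,q in(("top",p),("side",s)):
    hsv=cv2.cvtColor(q["frame"],cv2.COLOR_RGB2HSV)
    for nm,lo,hi in(("or",(8,200,150),(20,255,255)),("gr",(55,100,15),(85,255,120))):
        m=cv2.inRange(hsv,lo,hi); k,l,st,ce=cv2.connectedComponentsWithStats(m)
        for i in range(1,k):
            X=ray(q,*ce[i],.034)
            if st[i,4]>15 and .45<X[0]<.75 and -.05<X[1]<.3: print(n,nm,ce[i].round(1),st[i,4],X.round(4))
```

```text
top or [291.6 176.8] 68 [0.682  0.1092 0.034 ]
top or [267.8 185.5] 68 [0.6473 0.1914 0.034 ]
top or [287.4 218.8] 69 [0.531  0.1158 0.034 ]
top gr [269.5 207.1] 54 [0.57   0.1805 0.034 ]
side or [278.8 220.2] 80 [0.6794 0.1121 0.034 ]
side or [330. 236.] 87 [0.5279 0.1183 0.034 ]
side or [279.8 245.8] 92 [0.6444 0.1945 0.034 ]
side gr [308. 251.] 84 [0.5675 0.1858 0.034 ]
```

View pics/rect.png

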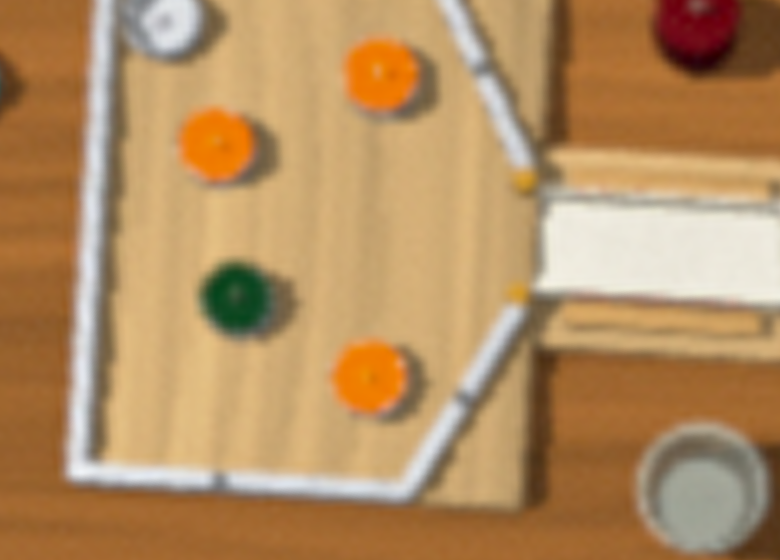

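```bash
cat >> h.py <<'E'
G=np.array([.5997,.0346]); TH=np.radians(-93.1)
BX=np.array([np.cos(TH),np.sin(TH)]); BY=np.array([-BX[1],BX[0]])
def tob(w): d=np.array(w[:2])-G; return (np.array([d@BX,d@BY])*1000).round(1)
def tow(b,z): return np.r_[G+BX*b[0]/1000+BY*b[1]/1000,z]
def delta(b,z):
    o=sensors.get_obs(); M=R.from_rotvec(o["tool_rot"]).as_matrix()
    j=np.degrees(np.arctan2(M[1,1],M[0,1])-TH)
    print("board",tob(o["eef_pos"]),"z",o["eef_pos"][2].round(4),"jaw-to-bx deg",round(j,1),"t",round(o["t"],2),"delta tool mm",(M.T@(tow(b,z)-o["eef_pos"])*1000).round(1),"F",np.round(o["ft_force"],1))
E
python3 -m creep '[[[0,0,0],-0.1,0.12],[[0,0,0],-0.102,0.12]]'
python3 -c "
from h import *
delta((-81,110),.1)"
```

```text
t: 0.67
eef_pos: [0.1329, 0.5079, 0.2313]
tool_rot: [0.077, 3.141, 0.0]
ft_force: [0.4, -0.2, -0.1]
grip_width: 0.064
board [-447.4 -491.8] z 0.2313 jaw-to-bx deg 180.3 t 0.67 delta tool mm [-600.  -369.2  131.3] F [ 0.4 -0.2 -0.1]
```

```bash
python3 -m creep '[[[-33,-20,0],0,0.12],[[-33,-20,0],0,0.12],[[-33,-20,0],0,0.12],[[-33,-20,0],0,0.12],[[-33,-20,0],0,0.12],[[-33,-20,0],0,0.12],[[-33,-20,0],0,0.12],[[-33,-20,0],0,0.12],[[-33,-20,0],0,0.12],[[-33,-20,0],0,0.12]]'
python3 -m creep '[[[-33,-20,15],0,0.12],[[-33,-20,15],0,0.12],[[-33,-20,15],0,0.12],[[-33,-20,15],0,0.12],[[-33,-20,15],0,0.12],[[-33,-20,15],0,0.12],[[-30,-20,15],0,0.12],[[-30,-20,15],0,0.12],[[0,0,10],0,0.12],[[0,0,0],0,0.12]]'
python3 -c "
from h import *
delta((-81,110),.05)"
```

```text
t: 1.5
eef_pos: [0.453, 0.2891, 0.2314]
tool_rot: [0.085, 3.14, 0.0]
ft_force: [0.5, 1.0, -0.1]
grip_width: 0.0105
t: 2.33
eef_pos: [0.7001, 0.1154, 0.0974]
tool_rot: [-0.088, -3.135, 0.0]
ft_force: [-0.1, 0.2, 0.0]
grip_width: 0.0103
board [-86.1  95.9] z 0.0974 jaw-to-bx deg 179.9 t 2.33 delta tool mm [-14.4  -5.1  47.3] F [-0.1  0.2  0. ]
```

```bash
python3 -m creep '[[[-7,-2.5,15],0,0.12],[[-7,-2.5,15],0,0.12],[[0,0,13],0,0.12],[[0,0,8],0,0.12],[[0,0,0],0,0.12]]'
python3 -c "
from h import *
delta((-81,110),.022)
p=read_camera('side');f=p['frame'][170:300,220:380];a=cv2.resize(f,None,fx=4,fy=4,interpolation=cv2.INTER_CUBIC)
for b in ((-81,110,.045),(-81,77,.035)):
    u,v=px(p,tow(b[:2],b[2])); cv2.circle(a,(int((u-219.5)*4),int((v-169.5)*4)),3,(255,0,255),-1)
cv2.imwrite('pics/s1.png',a[:,:,::-1])
p=read_camera('top');f=p['frame'][140:250,230:370];b=cv2.resize(f,None,fx=5,fy=5,interpolation=cv2.INTER_CUBIC)
for c in ((-81,110,.045),(-81,77,.035)):
    u,v=px(p,tow(c[:2],c[2])); cv2.circle(b,(int((u-229.5)*5),int((v-139.5)*5)),3,(255,0,255),-1)
w=np.zeros((600,800,3),np.uint8); w[:300,:400]=cv2.resize(b[:525],(400,300)); cv2.imwrite('pics/t1.png',b[:,:,::-1])"
```

```text
t: 2.75
eef_pos: [0.7129, 0.1119, 0.0487]
tool_rot: [-0.083, -3.137, -0.0]
ft_force: [0.4, -0.9, -0.6]
grip_width: 0.0102
board [-83.3 108.9] z 0.0487 jaw-to-bx deg 180.1 t 2.75 delta tool mm [-1.2 -2.3 26.7] F [ 0.4 -0.9 -0.6]
```

View pics/s1.png

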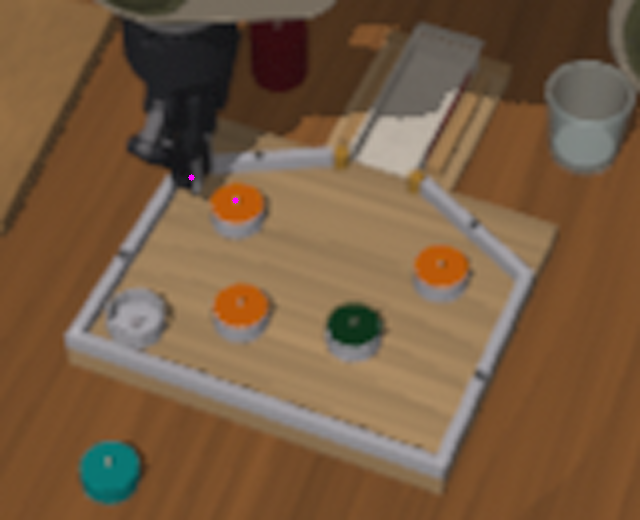

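View pics/t1.png

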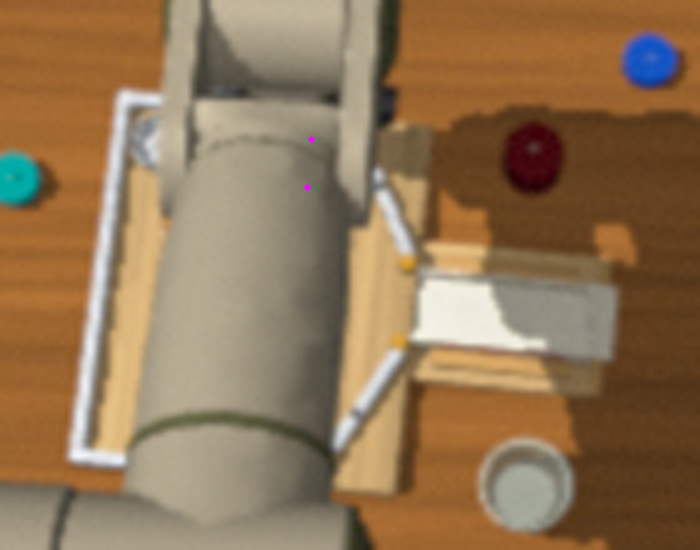

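Side view: the fingertips (≈192,183 in the crop) stand between A (238,205) and the +y fence, where predicted. The arm hides this area in the top view. Descending now, watching the force.

```bash
python3 -m creep '[[[-1,-2,5],0,0.12],[[0,0,8],0,0.12],[[0,0,7],0,0.12],[[0,0,6],0,0.12],[[0,0,0],0,0.12]]'
python3 -c "
from h import *
delta((-81,29),.023)
p=read_camera('side');f=p['frame'][170:300,220:380];a=cv2.resize(f,None,fx=4,fy=4,interpolation=cv2.INTER_CUBIC)
cv2.imwrite('pics/s2.png',a[:,:,::-1])"
```

```text
t: 3.27
eef_pos: [0.7144, 0.109, 0.0222]
tool_rot: [-0.085, -3.137, 0.0]
ft_force: [-0.2, 0.7, -0.3]
grip_width: 0.0104
board [-80.5 110.5] z 0.0222 jaw-to-bx deg 180.0 t 3.27 delta tool mm [81.5  0.5 -0.5] F [-0.2  0.7 -0.3]
```

View pics/s2.png

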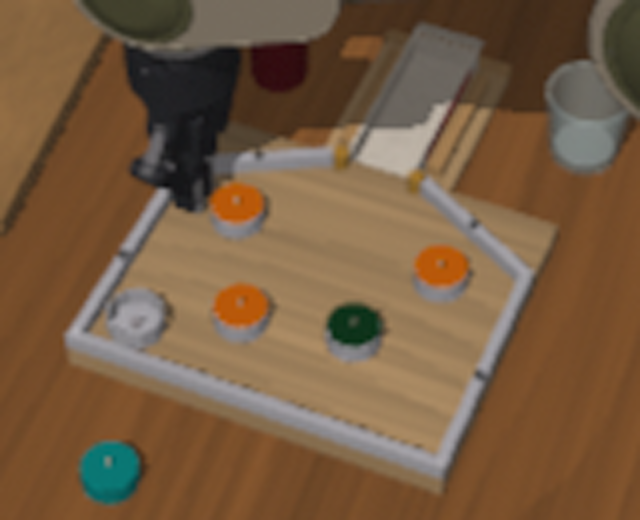

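Down on the deck (tips at ≈(190,200)), clear of the fence and A. Sweeping A toward the centreline.

```bash
python3 -m creep '[[[6,0,0],0,0.12],[[8,0,0],0,0.12],[[9,0,0],0,0.12],[[9,0,0],0,0.12],[[9,0,0],0,0.12],[[9,0,0],0,0.12],[[9,0,0],0,0.12],[[9,0,0],0,0.12],[[6,0,0],0,0.12],[[3,0,0],0,0.12]]'
python3 -m creep '[[[2,0,0],0,0.12],[[2,0,0],0,0.12],[[-10,0,0],0,0.12],[[-10,0,-25],0,0.12],[[0,0,-10],0,0.12]]'
cat >> h.py <<'E'
def discs(n,lo=(8,200,150),hi=(20,255,255)):
    q=read_camera(n); m=cv2.inRange(cv2.cvtColor(q["frame"],cv2.COLOR_RGB2HSV),lo,hi); k,l,st,ce=cv2.connectedComponentsWithStats(m)
    s=np.array([.0015,-.002,0])*(-1 if n=="top" else 1)
    for i in range(1,k):
        X=ray(q,*ce[i],.034)+s
        if st[i,4]>8 and .45<X[0]<.75 and -.15<X[1]<.3: print(n,st[i,4],tob(X))
    return q
E
python3 -c "
from h import *
delta((-122,0),.06); discs('side')"
```

```text
t: 4.15
eef_pos: [0.638, 0.1133, 0.0247]
tool_rot: [0.084, 3.14, -0.0]
ft_force: [0.4, 0.7, -0.1]
grip_width: 0.0103
t: 4.57
eef_pos: [0.6564, 0.112, 0.0615]
tool_rot: [0.085, 3.137, 0.0]
ft_force: [0.6, 0.5, 0.6]
grip_width: 0.0101
board [-80.4  52.4] z 0.0615 jaw-to-bx deg 180.0 t 4.57 delta tool mm [52.4 41.6  1.3] F [0.6 0.5 0.6]
side 91 [-78.9   1.2]
side 88 [-77.6 -74.7]
side 92 [-160.2   37.6]
```

```bash
python3 -c "
from h import *
print(sensors.get_obs()['joint_positions'].round(2))"
python3 -m creep '[[[12,20,0],0.12,0.12],[[0,0,0],0.12,0.12],[[0,0,0],0.12,0.12],[[0,0,0],0.12,0.12],[[0,0,0],0.12,0.12],[[0,0,0],0.12,0.12],[[0,0,0],0.12,0.12]]'
python3 -m creep '[[[0,0,0],0.12,0.12],[[0,0,0],0.12,0.12],[[0,0,0],0.12,0.12],[[0,0,0],0.12,0.12],[[0,0,0],0.12,0.12],[[0,0,0],0.12,0.12],[[0,0,0],0.01,0.12],[[0,0,0],0,0.12]]'
python3 -c "
from h import *
delta((-120,1),.06)
print(sensors.get_obs()['joint_positions'].round(2))"
```

```text
[-0.01  0.77  1.21 -0.    1.15 -1.52]
t: 5.2
eef_pos: [0.6429, 0.133, 0.0588]
tool_rot: [-1.366, -2.829, 0.0]
ft_force: [-0.0, 0.3, 0.3]
grip_width: 0.0103
t: 5.87
eef_pos: [0.643, 0.133, 0.0589]
tool_rot: [-2.276, -2.165, 0.001]
ft_force: [0.2, -0.6, -0.5]
grip_width: 0.0104
board [-100.6   38. ] z 0.0589 jaw-to-bx deg 90.2 t 5.87 delta tool mm [ 19.6 -36.9  -1.1] F [ 0.2 -0.6 -0.5]
[ 0.03  0.76  1.25 -0.    1.13  0.08]
```

```bash
python3 -m creep '[[[10,-18,0],0,0.12],[[10,-19,0],0,0.12],[[0,0,10],0,0.12],[[0,0,15],0,0.12],[[0,0,10],0,0.12],[[0,0,2],0,0.12],[[0,0,0],0,0.12]]'
python3 -c "
from h import *
delta((2,0),.021)"
```

```text
t: 6.45
eef_pos: [0.6073, 0.1546, 0.0213]
tool_rot: [-2.278, -2.162, 0.002]
ft_force: [0.0, -0.4, 0.4]
grip_width: 0.0103
board [-120.2    1.1] z 0.0213 jaw-to-bx deg 90.1 t 6.45 delta tool mm [-122.2   -1.4    0.4] F [ 0.  -0.4  0.4]
```

```bash
python3 -m creep '[[[-6,0,0],0,0.12],[[-8,-1,0],0,0.12],[[-9,0,0],0,0.12],[[-9,0,0],0,0.12],[[-9,0,0],0,0.12],[[-9,0,0],0,0.12],[[-8,0,0],0,0.12],[[-5,0,0],0,0.12],[[-2,0,0],0,0.12],[[0,0,0],0,0.12]]'
python3 -c "
from h import *
delta((2,0),.021); p=discs('side'); f=p['frame'][170:300,220:380];a=cv2.resize(f,None,fx=4,fy=4,interpolation=cv2.INTER_CUBIC)
cv2.imwrite('pics/s3.png',a[:,:,::-1])"
```

```text
t: 7.28
eef_pos: [0.6031, 0.0895, 0.0223]
tool_rot: [2.28, 2.161, -0.0]
ft_force: [0.5, 1.0, 0.5]
grip_width: 0.0106
board [-55.    0.4] z 0.0223 jaw-to-bx deg 90.0 t 7.28 delta tool mm [-57.   -0.5   1.3] F [0.5 1.  0.5]
side 87 [-77.8 -74.7]
side 92 [-160.2   37.6]
```

View pics/s3.png

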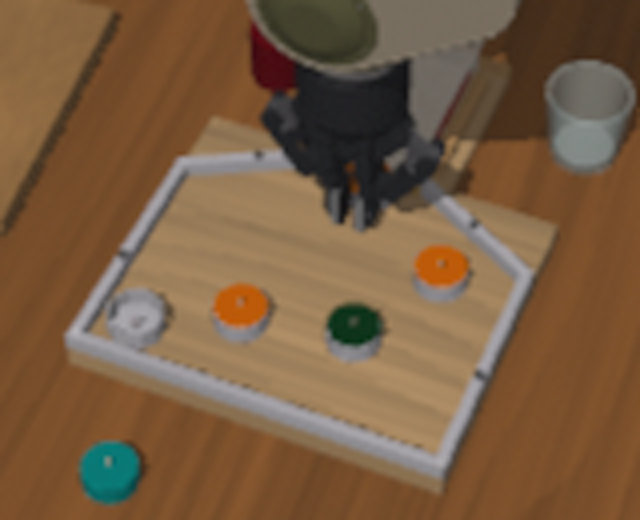

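Side crop: the fork (350,205) stands in line with the gate, with a bit of orange between the fingers (350,178). Continuing through the gate in two steps.

```bash
python3 -m creep '[[[-6,0,1],0,0.12],[[-6,0,0],0,0.12],[[-6,0,0],0,0.12],[[-6,0,0],0,0.12],[[-6,0,0],0,0.12]]'
python3 -m creep '[[[-5,0,0],0,0.12],[[-5,0,0],0,0.12],[[-5,0,0],0,0.12],[[-4,0,0],0,0.12]]'
python3 -m creep '[[[-4,0,0],0,0.12],[[-4,0,0],0,0.12],[[-2,0,0],0,0.12],[[0,0,0],0,0.12]]'
python3 -c "
from h import *
delta((-40,0),.06)"
```

```text
t: 7.75
eef_pos: [0.6015, 0.0593, 0.0213]
tool_rot: [2.28, 2.162, 0.0]
ft_force: [0.0, 0.2, -0.3]
grip_width: 0.0104
t: 8.08
eef_pos: [0.6005, 0.0404, 0.0213]
tool_rot: [2.28, 2.162, -0.0]
ft_force: [-0.3, -0.0, 0.4]
grip_width: 0.0099
t: 8.42
eef_pos: [0.6, 0.0307, 0.0213]
tool_rot: [2.28, 2.161, -0.0]
ft_force: [0.1, 0.6, 1.1]
grip_width: 0.0103
board [3.9 0.5] z 0.0213 jaw-to-bx deg 90.0 t 8.42 delta tool mm [ 43.9  -0.5 -38.7] F [0.1 0.6 1.1]
```

```bash
python3 -m creep '[[[8,0,0],0,0.12],[[15,0,-2],0,0.12],[[20,0,-20],0,0.12],[[20,0,-20],0,0.12],[[20,-20,-10],0,0.12],[[0,-25,0],0,0.12],[[0,-25,0],0,0.12],[[0,-25,0],0,0.12],[[0,-15,0],0,0.12],[[0,0,0],-0.12,0.12]]'
python3 -m creep '[[[0,0,0],-0.12,0.12],[[0,0,0],-0.12,0.12],[[0,0,0],-0.12,0.12],[[0,0,0],-0.12,0.12],[[0,0,0],-0.12,0.12],[[0,0,0],-0.12,0.12],[[0,0,0],-0.12,0.12],[[0,0,0],-0.12,0.12],[[0,0,0],-0.12,0.12],[[0,0,0],-0.12,0.12]]'
python3 -m creep '[[[0,0,0],-0.12,0.12],[[0,0,0],-0.12,0.12],[[0,0,0],-0.01,0.12],[[0,0,0],0,0.12]]'
python3 -c "
from h import *
delta((-79,-110),.06);p=discs('side');save(p,'s4.png'); p=discs('top')"
```

```text
t: 9.25
eef_pos: [0.4917, 0.121, 0.0733]
tool_rot: [-2.144, -2.294, 0.002]
ft_force: [-0.4, -0.4, 0.9]
grip_width: 0.01
t: 10.08
eef_pos: [0.4944, 0.1205, 0.0734]
tool_rot: [0.465, 3.107, 0.0]
ft_force: [-0.4, -0.4, 0.2]
grip_width: 0.0106
t: 10.42
eef_pos: [0.4944, 0.1203, 0.0733]
tool_rot: [0.088, 3.14, 0.0]
ft_force: [-0.5, 0.4, 0.3]
grip_width: 0.0104
board [ -79.9 -109.7] z 0.0733 jaw-to-bx deg 179.9 t 10.42 delta tool mm [ 0.3 -0.9 13.3] F [-0.5  0.4  0.3]
side 68 [28.9 -0.5]
side 87 [-77.8 -74.7]
side 92 [-160.2   37.6]
top 68 [-161.    37.5]
top 64 [35.7 -0.6]
```

```bash
python3 -m creep '[[[0,-1,15],0,0.12],[[0,0,15],0,0.12],[[0,0,15],0,0.12],[[0,0,6],0,0.12],[[0,0,0],0,0.12]]'
python3 -m creep '[[[-6,0,0],0,0.12],[[-8,0,0],0,0.12],[[-9,0,0],0,0.12],[[-9,0,0],0,0.12],[[-9,0,0],0,0.12],[[-9,0,0],0,0.12],[[-9,0,0],0,0.12],[[-9,0,0],0,0.12],[[-6,0,0],0,0.12],[[-3,0,0],0,0.12]]'
python3 -m creep '[[[-2,0,0],0,0.12],[[-1.5,0,0],0,0.12],[[0,0,0],0,0.12],[[10,0,0],0,0.12],[[10,0,-25],0,0.12],[[0,20,-13],0,0.12],[[0,12,0],0,0.12],[[0,10,0],0.12,0.12],[[0,0,0],0.12,0.12],[[0,0,0],0.12,0.12]]'
python3 -m creep '[[[0,0,0],0.12,0.12],[[0,0,0],0.12,0.12],[[0,0,0],0.12,0.12],[[0,0,0],0.12,0.12],[[0,0,0],0.12,0.12],[[0,0,0],0.12,0.12],[[0,0,0],0.12,0.12],[[0,0,0],0.12,0.12],[[0,0,0],0.12,0.12],[[0,0,0],0.12,0.12]]'
python3 -m creep '[[[0,0,0],0.01,0.12],[[0,0,0],0,0.12]]'
python3 -c "
from h import *
delta((-120,0),.021);p=discs('side');p=discs('top')"
```

```text
t: 10.93
eef_pos: [0.4937, 0.1189, 0.0212]
tool_rot: [-0.087, -3.138, 0.0]
ft_force: [-0.1, 0.3, 0.4]
grip_width: 0.0102
t: 11.77
eef_pos: [0.5727, 0.1145, 0.0229]
tool_rot: [0.085, 3.139, 0.0]
ft_force: [-1.3, -0.0, -0.1]
grip_width: 0.0101
t: 12.6
eef_pos: [0.5568, 0.1584, 0.0595]
tool_rot: [-0.652, -3.072, 0.0]
ft_force: [0.8, 0.3, 0.3]
grip_width: 0.0106
t: 13.43
eef_pos: [0.5568, 0.1578, 0.0594]
tool_rot: [-2.274, -2.167, 0.001]
ft_force: [-0.6, -0.2, 0.2]
grip_width: 0.0103
t: 13.6
eef_pos: [0.5569, 0.1577, 0.0597]
tool_rot: [-2.276, -2.165, 0.001]
ft_force: [0.2, -0.1, 0.2]
grip_width: 0.0101
board [-120.6  -49.4] z 0.0597 jaw-to-bx deg 90.2 t 13.6 delta tool mm [-0.8 49.4 38.7] F [ 0.2 -0.1  0.2]
side 39 [-84.5   2.8]
side 92 [-160.2   37.6]
top 11 [-68.5   6.6]
top 46 [35.4  3.3]
```

```bash
python3 -m creep '[[[0,25,0],0,0.12],[[0,24,0],0,0.12],[[0,0,10],0,0.12],[[0,0,15],0,0.12],[[0,0,12],0,0.12],[[0,0,2],0,0.12],[[0,0,0],0,0.12]]'
python3 -m creep '[[[-6,0,0],0,0.12],[[-8,0,0],0,0.12],[[-9,0,0],0,0.12],[[-9,0,0],0,0.12],[[-9,0,0],0,0.12],[[-9,0,0],0,0.12],[[-8,0,0],0,0.12],[[-6,0,0],0,0.12],[[-6,0,0],0,0.12],[[-6,0,0],0,0.12]]'
python3 -c "
from h import *
delta((3,0),.021);p=discs('side')"
```

```text
t: 14.28
eef_pos: [0.6053, 0.1549, 0.0203]
tool_rot: [-2.277, -2.162, 0.003]
ft_force: [-0.1, -0.2, -0.5]
grip_width: 0.0103
t: 15.12
eef_pos: [0.602, 0.0784, 0.0213]
tool_rot: [-2.28, -2.162, -0.0]
ft_force: [0.3, 0.1, 0.5]
grip_width: 0.0101
board [-43.9  -0.1] z 0.0213 jaw-to-bx deg 90.1 t 15.12 delta tool mm [-46.9   0.    0.3] F [0.3 0.1 0.5]
side 92 [-160.2   37.6]
```

```bash
python3 -m creep '[[[-6,0,0],0,0.12],[[-6,0,0],0,0.12],[[-6,0,0],0,0.12],[[-5,0,0],0,0.12]]'
python3 -m creep '[[[-5,0,0],0,0.12],[[-5,0,0],0,0.12],[[-5,0,0],0,0.12],[[-4,0,0],0,0.12],[[-3,0,0],0,0.12],[[-2,0,0],0,0.12],[[0,0,0],0,0.12]]'
python3 -m creep '[[[8,0,0],0,0.12],[[15,0,-2],0,0.12],[[20,0,-20],0,0.12],[[20,0,-20],0,0.12],[[30,15,-10],0,0.12],[[35,10,0],0,0.12],[[35,10,0],0,0.12],[[30,0,0],0,0.12],[[0,0,0],0,0.12]]'
python3 -c "
from h import *
delta((-197,37.5),.021);p=discs('side');save(p,'s5.png');p=discs('top')"
```

```text
t: 15.5
eef_pos: [0.6008, 0.0554, 0.0213]
tool_rot: [-2.28, -2.162, 0.0]
ft_force: [0.2, 1.0, 0.3]
grip_width: 0.0102
t: 16.08
eef_pos: [0.5996, 0.0317, 0.0213]
tool_rot: [2.28, 2.161, -0.0]
ft_force: [0.4, 0.2, 0.1]
grip_width: 0.0102
t: 16.83
eef_pos: [0.6439, 0.2293, 0.0729]
tool_rot: [-2.273, -2.167, -0.002]
ft_force: [-1.2, -0.3, -1.0]
grip_width: 0.01
board [-196.8   33.6] z 0.0729 jaw-to-bx deg 90.4 t 16.83 delta tool mm [ 0.1  3.9 51.9] F [-1.2 -0.3 -1. ]
side 29 [25.7 -8.6]
top 19 [-151.7   36.8]
top 61 [34.2 -2.2]
```

```bash
python3 -m creep '[[[0,4,12],0,0.12],[[0,0,15],0,0.12],[[0,0,15],0,0.12],[[0,0,9],0,0.12],[[0,0,0],0,0.12]]'
python3 -m creep '[[[-6,0,0],0,0.12],[[-8,0,0],0,0.12],[[-10,0,0],0,0.12],[[-10,0,0],0,0.12],[[-10,0,0],0,0.12],[[-10,0,0],0,0.12],[[-10,0,0],0,0.12],[[-10,0,0],0,0.12],[[-8,0,0],0,0.12],[[-4,0,0],0,0.12]]'
python3 -m creep '[[[-2,0,0],0,0.12],[[0,0,0],0,0.12],[[10,0,-5],0,0.12],[[0,10,-25],0,0.12],[[-10,25,-10],0,0.12],[[-10,0,0],-0.12,0.12],[[0,0,0],-0.12,0.12],[[0,0,0],-0.12,0.12],[[0,0,0],-0.12,0.12],[[0,0,0],-0.12,0.12]]'
python3 -m creep '[[[0,0,0],-0.12,0.12],[[0,0,0],-0.12,0.12],[[0,0,0],-0.12,0.12],[[0,0,0],-0.12,0.12],[[0,0,0],-0.12,0.12],[[0,0,0],-0.12,0.12],[[0,0,0],-0.12,0.12],[[0,0,0],-0.12,0.12],[[0,0,0],-0.015,0.12],[[0,0,0],0,0.12]]'
python3 -c "
from h import *
delta((-80,76),.06);p=discs('side');p=discs('side',(55,100,15),(85,255,120))"
```

```text
t: 17.35
eef_pos: [0.6477, 0.2214, 0.0195]
tool_rot: [-2.279, -2.159, 0.006]
ft_force: [0.0, -0.6, -1.7]
grip_width: 0.0104
t: 18.18
eef_pos: [0.6442, 0.1355, 0.0224]
tool_rot: [2.28, 2.161, -0.0]
ft_force: [0.1, 0.8, 0.1]
grip_width: 0.0099
t: 19.02
eef_pos: [0.6785, 0.1244, 0.0626]
tool_rot: [1.529, 2.744, 0.0]
ft_force: [0.5, 0.2, -0.5]
grip_width: 0.0099
t: 19.85
eef_pos: [0.6785, 0.124, 0.0625]
tool_rot: [0.079, 3.14, 0.0]
ft_force: [-0.2, -0.5, 0.3]
grip_width: 0.0105
board [-93.5  73.8] z 0.0625 jaw-to-bx deg 180.2 t 19.85 delta tool mm [ -2.1 -13.5   2.5] F [-0.2 -0.5  0.3]
side 51 [25.7 -2.5]
side 83 [-71.1  39.7]
side 84 [-147.3  -38.7]
```

```bash
python3 -m creep '[[[-1,-11,0],0,0.12],[[-1,-10.5,0],0,0.12],[[0,0,12],0,0.12],[[0,0,15],0,0.12],[[0,0,12],0,0.12],[[0,0,1],0,0.12],[[0,0,0],0,0.12]]'
python3 -m creep '[[[5,0,0],0,0.12],[[8,0,0],0,0.12],[[9,0,0],0,0.12],[[9,0,0],0,0.12],[[7,0,0],0,0.12],[[5,0,0],0,0.12],[[3,0,0],0,0.12],[[0,0,0],0,0.12]]'
python3 -m creep '[[[-10,0,0],0,0.12],[[-10,0,-25],0,0.12],[[0,20,-13],0,0.12],[[0,20,0],0,0.12],[[0,0,0],0.12,0.12],[[0,0,0],0.12,0.12],[[0,0,0],0.12,0.12],[[0,0,0],0.12,0.12],[[0,0,0],0.12,0.12],[[0,0,0],0.12,0.12]]'
python3 -m creep '[[[0,0,0],0.12,0.12],[[0,0,0],0.12,0.12],[[0,0,0],0.12,0.12],[[0,0,0],0.12,0.12],[[0,0,0],0.12,0.12],[[0,0,0],0.12,0.12],[[0,0,0],0.12,0.12],[[0,0,0],0.015,0.12],[[0,0,0],0,0.12]]'
python3 -c "
from h import *
delta((-115,0),.021);p=discs('side');p=discs('top')"
```

```text
t: 20.53
eef_pos: [0.6789, 0.1013, 0.0211]
tool_rot: [-0.077, -3.139, -0.0]
ft_force: [0.5, -0.1, 0.9]
grip_width: 0.0102
t: 21.2
eef_pos: [0.6333, 0.1038, 0.0229]
tool_rot: [0.076, 3.14, -0.0]
ft_force: [0.3, -0.3, 0.6]
grip_width: 0.01
t: 22.03
eef_pos: [0.6557, 0.1426, 0.0605]
tool_rot: [1.187, 2.908, 0.0]
ft_force: [-0.8, 0.1, 0.1]
grip_width: 0.0105
t: 22.78
eef_pos: [0.6556, 0.1426, 0.0604]
tool_rot: [2.277, 2.164, 0.0]
ft_force: [-0.6, -0.1, 0.8]
grip_width: 0.0104
board [-110.9   50. ] z 0.0604 jaw-to-bx deg 90.2 t 22.78 delta tool mm [  4.3 -50.   39.4] F [-0.6 -0.1  0.8]
side 70 [-70.7  -1. ]
top 20 [-62.3  -4. ]
top 40 [33.8  0.5]
top 41 [72.3  0.1]
```

```bash
python3 -m creep '[[[4,-25,0],0,0.12],[[0,-25,0],0,0.12],[[0,0,12],0,0.12],[[0,0,15],0,0.12],[[0,0,11],0,0.12],[[0,0,1.5],0,0.12],[[0,0,0],0,0.12]]'
python3 -m creep '[[[-6,0,0],0,0.12],[[-8,0,0],0,0.12],[[-9,0,0],0,0.12],[[-9,0,0],0,0.12],[[-9,0,0],0,0.12],[[-9,0,0],0,0.12],[[-8,0,0],0,0.12],[[-6,0,0],0,0.12],[[-5,0,0],0,0.12],[[0,0,0],0,0.12]]'
python3 -c "
from h import *
delta((-4,0),.021)"
```

```text
t: 23.47
eef_pos: [0.6057, 0.1492, 0.02]
tool_rot: [-2.278, -2.162, 0.002]
ft_force: [0.1, 0.2, 1.2]
grip_width: 0.0106
t: 24.3
eef_pos: [0.6021, 0.0794, 0.0208]
tool_rot: [2.28, 2.161, -0.0]
ft_force: [0.4, 0.6, -0.6]
grip_width: 0.01
board [-44.9  -0.1] z 0.0208 jaw-to-bx deg 90.0 t 24.3 delta tool mm [-40.9   0.1  -0.2] F [ 0.4  0.6 -0.6]
```

```bash
python3 -m creep '[[[-6,0,0],0,0.12],[[-6,0,0],0,0.12],[[-6,0,0],0,0.12],[[-5,0,0],0,0.12],[[-5,0,0],0,0.12],[[-4,0,0],0,0.12],[[-3,0,0],0,0.12],[[-3,0,0],0,0.12],[[-2,0,0],0,0.12],[[0,0,0],0,0.12]]'
python3 -m creep '[[[-1,0,0],0,0.12],[[0,0,0],0,0.12]]'
python3 -m creep '[[[8,0,0],0,0.12],[[15,0,-2],0,0.12],[[25,0,-20],0,0.12],[[30,0,-30],0,0.12],[[35,0,-30],0,0.12],[[40,0,-30],0,0.12],[[40,0,-10],0,0.12],[[40,0,0],0,0.12],[[40,0,0],0,0.12],[[40,0,0],0,0.12]]'
python3 -m creep '[[[40,-10,0],0,0.12],[[40,-10,0],0,0.12],[[0,0,0],0,0.12]]'
python3 -c "
from h import *
p=discs('top');discs('top',(55,100,15),(85,255,120))
a=cv2.resize(p['frame'][140:250,240:380],None,fx=4,fy=4,interpolation=cv2.INTER_CUBIC)
p=discs('side');b=cv2.resize(p['frame'][150:300,230:390],None,fx=4,fy=4,interpolation=cv2.INTER_CUBIC)
w=np.zeros((600,800,3),np.uint8);w[:]=0
b=cv2.resize(p['frame'][160:270,260:380],None,fx=2,fy=4); 
b=cv2.resize(p['frame'][165:205,290:355],None,fx=8,fy=8,interpolation=cv2.INTER_CUBIC)
cv2.imwrite('pics/ta.png',a[:,:,::-1]);cv2.imwrite('pics/sb.png',b[:,:,::-1])"
```

```text
t: 25.13
eef_pos: [0.5999, 0.0401, 0.0208]
tool_rot: [2.28, 2.161, -0.0]
ft_force: [-0.7, -0.4, 0.7]
grip_width: 0.0102
t: 25.3
eef_pos: [0.5999, 0.0395, 0.0208]
tool_rot: [-2.279, -2.162, -0.0]
ft_force: [-0.1, 0.2, 0.1]
grip_width: 0.0104
t: 26.13
eef_pos: [0.6152, 0.3442, 0.1348]
tool_rot: [2.279, 2.162, 0.001]
ft_force: [1.2, -0.1, 0.5]
grip_width: 0.0103
t: 26.38
eef_pos: [0.5963, 0.4302, 0.1335]
tool_rot: [-2.27, -2.169, -0.001]
ft_force: [-0.1, 0.0, 0.2]
grip_width: 0.01
top 61 [26.6 -1.1]
top 63 [64.2 -1.3]
top 68 [100.8  -0.4]
top 51 [-146.8  -38.5]
side 28 [100.4   5.1]
```

View pics/ta.png

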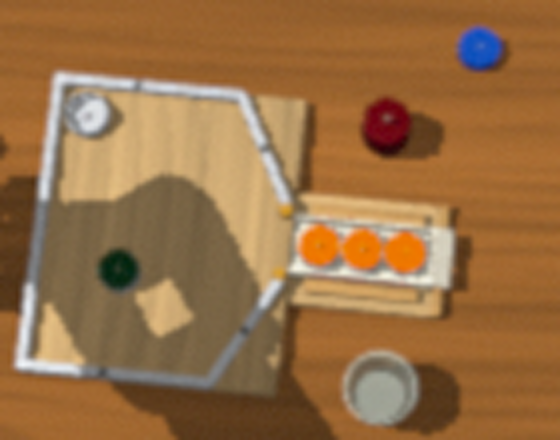

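View pics/sb.png

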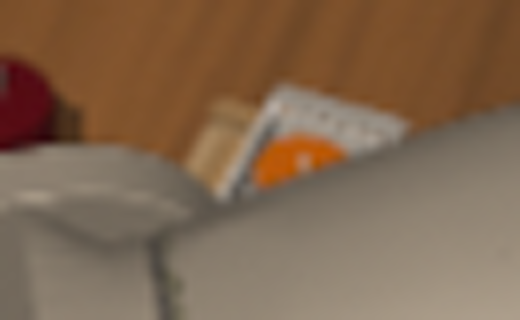

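Top: three oranges in a row in the carton at (319,246), (362,249), (405,252); green (118,269) and cup (88,115) where they were. The arm blocks the side view, so I'm moving it away to check they lie flat.

```bash
python3 -m creep '[[[30,-40,-10],0,0.12],[[30,-40,-10],0,0.12],[[30,-40,-10],0,0.12],[[10,-40,-10],0,0.12],[[0,-40,-10],0,0.12],[[0,-40,-10],0,0.12],[[0,-40,-10],0,0.12],[[0,-40,-10],0,0.12],[[0,-40,0],0,0.12],[[0,0,0],0,0.12]]'
python3 -c "
from h import *
p=discs('side');discs('side',(55,100,15),(85,255,120))
b=cv2.resize(p['frame'][160:280,230:390],None,fx=5,fy=5,interpolation=cv2.INTER_CUBIC)
cv2.imwrite('pics/sc.png',b[:,:,::-1])"
```

```text
t: 27.37
eef_pos: [0.2626, 0.5233, 0.2103]
tool_rot: [-2.275, -2.164, -0.001]
ft_force: [-0.5, 0.4, -0.2]
grip_width: 0.0101
side 60 [96.  -1.4]
side 69 [58.6 -1.5]
side 68 [20.2 -1.2]
side 84 [-147.3  -38.7]
```

View pics/sc.png

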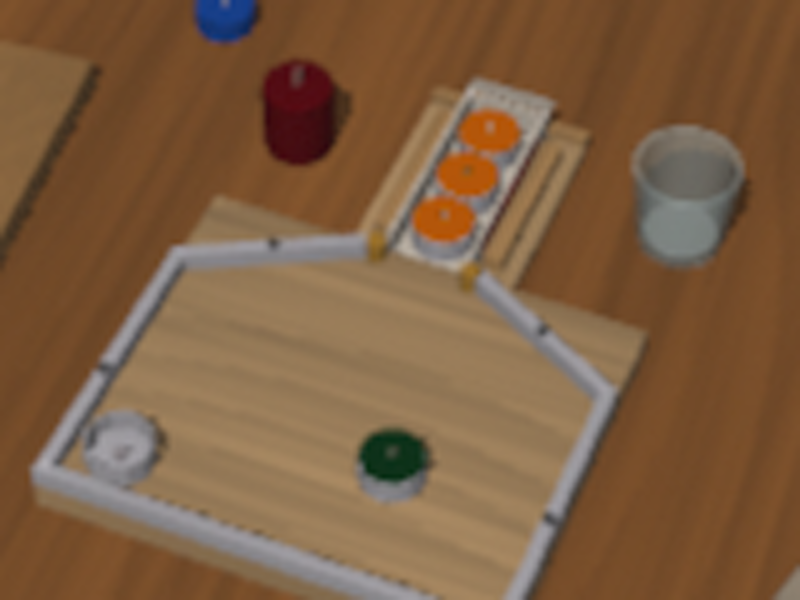

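Side: three oranges flat in a row at (444,220), (467,177), (490,131), with bare carton floor between the last one and the gate. After height correction its centre is about 25 mm past the gate (it needs 19). The green tealight and empty cup have not moved.

```bash
python3 -c "
from bench import *
print(finish_job())"
```

```text
the job is handed in; nothing more can be done
None
```

All three orange tealights are in the carton in one row, and the job is handed in at about 27.5 s of the 67 s allowed. I slid each one to the centreline with the nearly shut fingertips, then through the gate, one at a time. None was lifted.

**Orange tealights:** the last pictures, from both cameras, show them lying flat. Their centres are about 25, 63 and 101 mm past the gate, on the carton's centreline.

**Everything else:** the green tealight reads the same position as before to within a millimetre. The empty cup, votive and glass look undisturbed in the pictures. The arm was withdrawn and touching nothing. The wrist force never read more than about 2 N at the end of any move.

**Disagreement:** the two cameras differed by about 5 mm on where the tealights sit along the carton. This is because the calculation assumed deck height, not the lower carton floor. With the height corrected they agree to about 1 to 2 mm.

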